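# Push the odd meal box into line on the holding shelf

### The arm

A 6-joint arm with a two-finger parallel gripper is mounted at the origin on the work surface. World frame = base frame: x ahead of the robot, y to its left, z up, the work surface at z = 0. Lengths are in m, angles in rad, forces in N, time in s.
With the tool pointing down it reaches from about 0.425 to 1.125 m from the base axis. Payload 14.9 kg.
Tool frame: the origin (TCP) lies at the very end of the fingers, on their centre line; the grasp point (between the pads) lies 19 mm behind it; z points along the fingers, y is the line along which they close (so a half turn about z gives the same grasp; the last joint's range is limited). The gripper opens to 91 mm and grips with 3 to 60 N. Pads are 32 mm wide; open, the fingers measure 118 mm over their backs; the gripper's body (76 mm by 178 mm) begins 60 mm behind the grasp point.
Start: joints at [-1.26, 0.379, 1.734, -0, 1.028, -0.033], TCP at [0.236, -0.659, 0.214] pointing down, gripper open.
Joint ranges: [-2.77, 2.77], [-0.74, 2.19], [0, 2.66], [-1.06, 4.2], [0.31, 2.87], [-3.08, 3.08]. Speed limits (rad/s): [1.89, 1.89, 2.39, 3.14, 3.14, 3.14].

### API

Orientations are given as a unit quaternion [w, x, y, z].
In Python, from cell import robot, viewer, nets gives the robot as it stands.
- The arm moves only by the tool play_rows, never from a script. Its argument "steps" is a list of rows, each an object with "slide": the shift along the tool's x, y, z in mm, a list of three; "spin": the turn about the tool's z in rad. In form: [{"slide": [tx, ty, tz], "spin": spin}, ...]. A call has 1 to 12 rows; each row shifts and turns the commanded pose from where the row before left it, along the tool's axes as they then stand; what a row does not reach is not made up. A row lasts 1/10 s, in which the tool goes at most 50 mm and 8.59 degrees, less where a joint would pass 70% of its speed; a pose out of reach is approached as far as the arm can. A call with a gripper value outside its range is refused whole. "jaw" is the finger opening in mm, from 0 to 91.2, set as the call begins (left out, the last holds). The fingers move at their own pace and stop on an object; "grip_force" is the grip in N (left out, the last holds). Time passes only in rows, so rows that do not move let the fingers close. It gives the time, the measured TCP pose, the force, the opening and the grip force at its end, in the units of the state.
- robot.get_obs(): the state, without advancing time (a new reading comes with each control period).
- viewer.snapshot(name): name is "side" or "top" or "wrist"; returns (picture, depth): 420x560x3 uint8, blue, green, red; 420x560 float32, m along the optical axis (not along the pixel's ray), 0 where there is no reading.
- viewer.camera_params(name): a dict with "fovy" (degrees; the focal length in pixels is half the picture's height over the tangent of half this angle, whatever the lens; pixels are square), "cx", "cy" (the principal point, pixels), "xyz" and "attitude" of the camera in the world. Camera axes: x right, y up, looking along -z (the intrinsics and any distortion apply to the point x, -y, -z); pixel columns grow to the right and rows downward; lengths in m; the calibration is good to about 2 mm. A picture is of the moment at which its call begins: read the wrist's pose just before it. camera_params takes no time and is no camera call; for the wrist camera it gives the pose at the moment of the call.
- robot.finish_job(): hands the job in; it is judged then, once.
Trained networks look in the newest picture that a camera, given by its name, has taken for a name from the list of things; names that differ only in an ending like _2 or _b are one class to them, and where a whole thing is asked for, a point or a joint stands for the part that bears it (a point fixed in the world has none). Each returns a list of dicts, best first, with "conf" (0 to 1); they miss things now and then, are a little off and sometimes report something else, mostly with a low value. They report only what shows in the picture. A call takes as long as a camera call. They do not tell look-alikes from the thing itself.
- nets.trace(camera, target): "mask" (420x560 bool, what is visible of it).
- nets.landmark_of(camera, target): "xyz" ([x, y, z] in m, in world coordinates, good to about 4 mm: a listed point, or the origin of a listed thing).
The state is a dict: "time_s": time; "q": joint angles; "joint_vel": joint speeds; "joint_torque": joint torques, N m; "tcp_pos": TCP position; "eef_rot": TCP orientation; "force": force on the tool from outside, world axes, zero at the start; "moment": the same for the moment, N m; "opening": opening from 0.0 (shut) to 1.0 (fully open); "finger_force": force on a finger pad.
Only numpy, scipy, OpenCV 4.12 (cv2) and the standard library are available. Lean on these libraries where they do the work, as an engineer would, in place of code of your own. Each camera call takes 0.05 s, during which the arm holds its last target. There are 200 camera calls.

### The job

One packed meal box has been left lying in front of the row on the holding shelf. Push it along the shelf with your fingertips, without lifting or tipping it, into the one empty place of the row, until its long side lies square and right up against the back rail like the others. Leave the two boxes already in the row, and everything else, where they are.

Things in the scene. Friction and masses are not known exactly. Their poses are not given: they have to be found in the camera images.
- shelf: low stainless holding shelf (fixed), 450 mm deep (x) by 575 mm wide (y), flat dark deck 57 mm above the table. Origin: under its middle, at table height; x to its back (away from the robot), y to its left, z up. A thin round rail stands along both ends, inner faces at y = +275 and -275 mm, from x = -200 mm to the back, axis 38 mm above the deck
- rail (a point): middle of the shelf's back rail: a round steel bar along the shelf's y, 10 mm thick, on thin posts; this point is on its axis, 38 mm above the deck, at x = 215 mm of the shelf (inner face at 210 mm). A box against the rail has its origin at x = 160 mm of the shelf. The row along it has three places, centred at y = -175, 0 and +175 mm; two are taken, one is empty, which varies
- box: the packed meal box to be pushed, alone in front of the row (loose, 0.3 to 0.6 kg): white tray with deep paper lid, 150 mm long (its y), 100 mm wide (its x), 46 mm tall; the lid, 30 to 46 mm up, is the widest part, the tray below is 4 to 8 mm narrower on each side. Too wide to grip. Origin: centre of its underside, on the deck; z up
- row_a: meal box of the same kind standing in the row (loose, about 0.42 kg), long side (its y) along the back rail, to be left alone. Origin: centre of its underside
- row_b: the other meal box standing in the row, same as row_a, to be left alone
- tub: white lidded soup tub, 88 mm across, 60 mm tall (loose), in one front corner of the shelf, to be left alone. Origin: centre of its underside
- cup: small sauce cup with a paper lid, 62 mm across, 36 mm tall (loose), in the other front corner of the shelf, to be left alone. Origin: centre of its underside
- spoon: steel serving spoon 240 mm long, lying on the table to the right of the shelf (loose), to be left alone
- oil: amber bottle with a red cap, 60 mm across, 170 mm tall, standing on the table to the left of the shelf (loose), to be left alone. Origin: centre of its underside
- probe: white probe thermometer, 180 mm long, lying on the table to the left of the shelf (loose), to be left alone
There are look-alikes about, which are no part of the job. Leave any green or orange look-alike of the box alone.

How it is judged:
At the end, for the whole second after the job is handed in: The box rests flat on the deck in the empty place of the row, its long side within 5 mm of the back rail and within 0.05 rad of square to it; the other two boxes have not shifted by 15 mm or turned out of line by 0.1 rad, and the tub and cup have not shifted by 20 mm (x of box in the frame of shelf between 0.155 and 0.165 m and (y of box in the frame of shelf between -0.21 and -0.14 m or y of box in the frame of shelf between -0.035 and 0.035 m or y of box in the frame of shelf between 0.14 and 0.21 m) and angle between the y axis of box and the y axis of shelf, either way round below 0.05 rad and z of box in the frame of shelf below 0.06 m and angle between box's own z axis and vertical below 0.05 rad and linear speed of box below 0.01 m/s and distance of each of row_a, row_b from where it was at the start of the episode below 0.015 m and angle between the y axis of each of row_a, row_b and the y axis of shelf, either way round below 0.1 rad and distance of each of tub, cup from where it was at the start of the episode below 0.02 m); the robot touches nothing.
It fails at once if the meal box is lifted off the deck (more than 12 mm) or tipped (more than 0.2 rad) (z of box in the frame of shelf above 0.069 m or angle between box's own z axis and vertical above 0.2 rad).
It fails at once if a box already in the row is shifted by more than 15 mm (distance of any of row_a, row_b from where it was at the start of the episode above 0.015 m).
It fails at once if the tub, cup, spoon, bottle or thermometer is shifted by more than 20 mm (distance of any of tub, cup, spoon, oil, probe from where it was at the start of the episode above 0.02 m).
It also fails if it takes over 45 s, if anything falls off the work surface, if the arm or the gripper's body presses on something with over 40 N, if the wrist force passes 120 N, or if a joint passes its speed limit or range.

## Working session

There is one attempt and no reset: what is moved stays moved. The work goes in short steps, Python scripts to look and compute and a tool call to move; the robot and the scene stay as the last step left them, time stands still between calls to the robot, and variables do not carry over. Pictures are saved under pics/ and viewed, at most 10 in all, crops included, and the job is handed in when it is done.

Besides the shell and the picture viewer there is one more tool, called as name([rows], argument=value, ...), one row to a line, values as JSON. play_rows: Moves the arm, as the interface text tells. Its arguments: {"type":"object","properties":{"steps":{"type":"array"},"jaw":{"type":"number"},"grip_force":{"type":"number"}},"required":["steps"]}

```bash
mkdir -p pics
cat > h.py <<'E'
from cell import robot, viewer, nets
import numpy as np, cv2
from scipy.spatial.transform import Rotation as R
def rot(a): 
    a=np.array(a,float)
    return a if a.shape==(3,3) else R.from_quat(np.r_[a[1:],a[0]]).as_matrix()
def cloud(p,d):
    h,w=d.shape; f=h/2/np.tan(np.radians(p['fovy'])/2)
    v,u=np.mgrid[:h,:w]
    c=np.stack([(u-p['cx'])/f*d,-(v-p['cy'])/f*d,-d],-1)
    return c@rot(p['attitude']).T+np.array(p['xyz'])
E
python3 - <<'E'
from h import *
o=robot.get_obs();print(o['time_s'],o['tcp_pos'],o['eef_rot'],o['opening'])
for n in('top','side'):
    p=viewer.camera_params(n);print(n,p)
    im,d=viewer.snapshot(n);cv2.imwrite(f'pics/{n}0.png',im)
    np.savez(f'pics/{n}0.npz',im=im,d=d)
    for t in('box','row_a','rail','shelf','tub','cup'):
        print(t,[(round(r['conf'],2),np.round(r['xyz'],3).tolist()) for r in nets.landmark_of(n,t)])
E
```

```text
0.0 [ 0.23581545 -0.65864559  0.21328269] [-5.57409550e-04  9.85258832e-01  1.71069328e-01 -9.08686995e-05] 0.9993723438850148
top {'fovy': 44.87334212256242, 'cx': 271.66749175799436, 'cy': 215.13708278926129, 'xyz': array([0.36142025, 0.00908691, 1.41056475]), 'attitude': array([ 0.70832083,  0.03658232, -0.02263997, -0.70457844])}
box [(0.94, [0.226, 0.374, -0.005]), (0.91, [0.532, 0.033, 0.057])]
row_a [(0.89, [0.665, -0.196, 0.058]), (0.64, [0.691, 0.159, 0.058])]
rail [(0.71, [0.735, -0.018, 0.096])]
shelf [(0.97, [0.514, -0.0, 0.002])]
tub [(0.84, [0.357, -0.193, 0.057])]
cup [(0.71, [0.378, 0.209, 0.06])]
side {'fovy': 52.517917887459426, 'cx': 276.1816857958913, 'cy': 209.48329099410174, 'xyz': array([-0.13365187,  0.61540716,  0.88488523]), 'attitude': array([-0.35879988, -0.16022492,  0.37773077,  0.83839733])}
box [(0.86, [0.531, 0.038, 0.055]), (0.85, [0.228, 0.371, -0.005]), (0.46, [0.517, -0.002, -0.0])]
row_a [(0.71, [0.691, 0.159, 0.055]), (0.69, [0.667, -0.191, 0.054])]
rail [(0.9, [0.735, -0.019, 0.09])]
shelf [(0.82, [0.519, -0.002, 0.001])]
tub [(0.71, [0.517, -0.002, 0.002])]
cup [(0.8, [0.38, 0.201, 0.056]), (0.16, [0.625, 0.459, -0.0])]
```

View pics/top0.png

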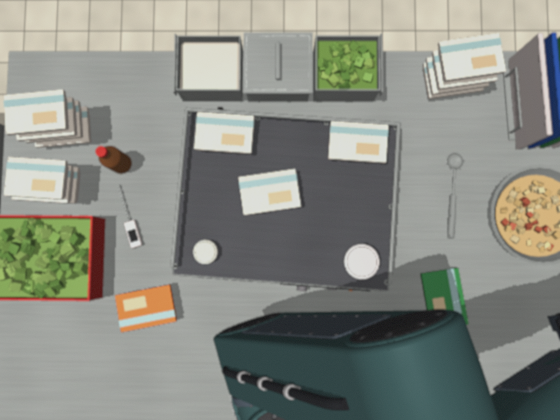

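View pics/side0.png

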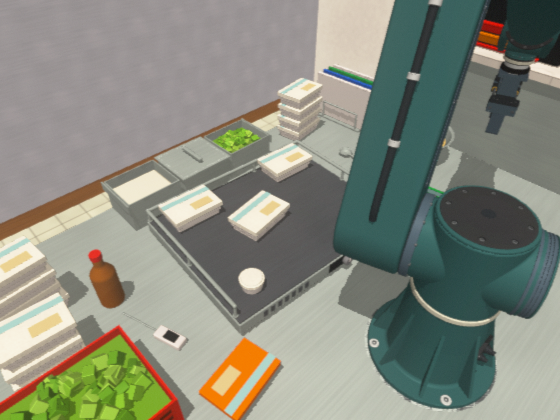

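White boxes on the deck in the top view: (270,192) stands alone in front of the row, while (225,132) and (358,141) are the row boxes, so the middle place is empty. The orange box at (146,307) and the green one at (443,297) lie off the shelf and are look-alikes. The box at (270,192) fits the description. I'll confirm it in a crop and measure its yaw from depth.

```bash
cat >> h.py <<'E'
def boxes(im,d,p,regions,zl=(0.090,0.115)):
    P=cloud(p,d); ok=(P[...,2]>zl[0])&(P[...,2]<zl[1])&(d>0)
    out={}
    for n,(x,y) in regions.items():
        m=ok&(np.hypot(P[...,0]-x,P[...,1]-y)<0.1)
        k,l,s,c=cv2.connectedComponentsWithStats(m.astype(np.uint8))
        m=l==1+np.argmax(s[1:,4])
        q=P[m]; (cx,cy),(w,h),a=cv2.minAreaRect((q[:,:2]*1000).astype(np.float32))
        if w>h: a-=90
        a=(a+90)%180-90   # long side along y at a=0
        out[n]=(round(cx),round(cy),round(w),round(h),round(float(a),1),round(float(np.median(q[:,2])),4))
    return out
REG={'box':(.531,.035),'ra':(.69,.159),'rb':(.666,-.194)}
E
python3 - <<'E'
from h import *
for n in('top','side'):
    z=np.load(f'pics/{n}0.npz');p=viewer.camera_params(n)
    print(n,boxes(z['im'],z['d'],p,REG,(.08,.12)))
    P=cloud(p,z['d']); 
    m=(abs(P[...,0]-.5)<.05)&(abs(P[...,1]+.12)<.03);print('deck',np.median(P[m][:,2]))
im=cv2.imread('pics/top0.png')[100:290,160:410];cv2.imwrite('pics/crop.png',cv2.resize(im,None,fx=3,fy=3,interpolation=2))
E
```

```text
top {'box': (532, 43, 101, 150, 8.7, 0.1036), 'ra': (694, 158, 170, 113, -3.8, 0.1034), 'rb': (669, -193, 170, 112, -3.4, 0.1027)}
deck 0.056946700724147536
side {'box': (533, 40, 102, 154, 8.6, 0.1023), 'ra': (694, 160, 166, 114, -2.9, 0.1019), 'rb': (670, -194, 172, 114, -3.5, 0.1021)}
deck 0.05698904875575084
```

View pics/crop.png

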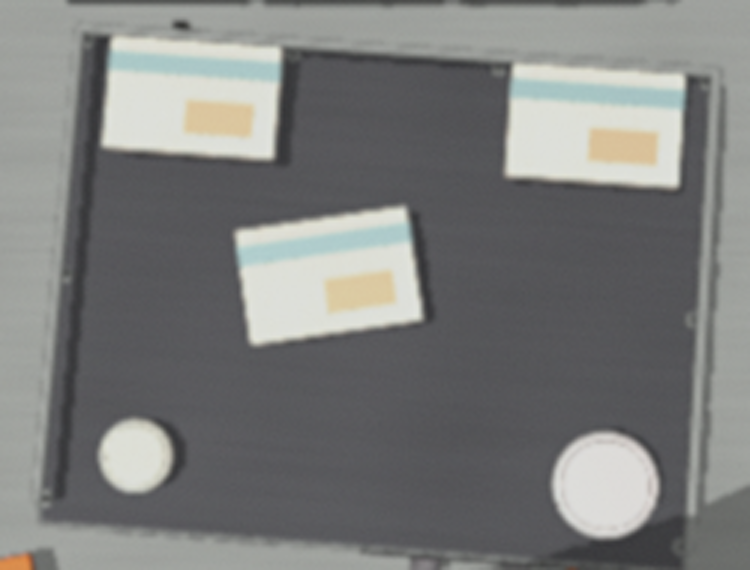

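The crop confirms it: the white box is alone in front of the row, with the gap in the middle. In world coordinates the box is at about (0.532, 0.041) with yaw +8.7°. The goal is (0.679, -0.017) with yaw about -4°. First I'll push its left side sideways with closed fingers, then push forward with two fingers.

play_rows([
  {"slide":[0,0,0],"spin":0.138},
  {"slide":[0,0,0],"spin":0.138},
  {"slide":[0,0,0],"spin":0.138},
  {"slide":[42,0,0],"spin":0},
  {"slide":[42,0,0],"spin":0},
  {"slide":[42,0,0],"spin":0},
  {"slide":[42,0,0],"spin":0},
  {"slide":[42,0,0],"spin":0},
  {"slide":[40,0,0],"spin":0},
  {"slide":[0,-45,0],"spin":0},
  {"slide":[0,-45,0],"spin":0},
  {"slide":[0,-45,0],"spin":0},
], jaw=0, grip_force=20)

```text
time_s: 1.9
tcp_pos: [0.4949, -0.5403, 0.2133]
eef_rot: [-0.0, 0.999, -0.035, -0.0]
force: [0.6, -0.7, 1.0]
opening: 0.008
finger_force: 0.0
```

play_rows([
  {"slide":[0,-45,0],"spin":0},
  {"slide":[0,-45,0],"spin":0},
  {"slide":[0,-45,0],"spin":0},
  {"slide":[0,-45,0],"spin":0},
  {"slide":[0,-45,0],"spin":0},
  {"slide":[0,-45,0],"spin":0},
  {"slide":[0,-45,0],"spin":0},
  {"slide":[0,-45,0],"spin":0},
  {"slide":[0,-45,0],"spin":0},
  {"slide":[0,-45,0],"spin":0},
  {"slide":[0,-45,0],"spin":0},
  {"slide":[0,-45,0],"spin":0},
])

```text
time_s: 3.1
tcp_pos: [0.5326, -0.0015, 0.2142]
eef_rot: [0.0, 0.999, -0.035, 0.0]
force: [-0.4, -0.3, -0.4]
opening: 0.005
finger_force: 0.0
```

play_rows([
  {"slide":[1,-42,0],"spin":0},
  {"slide":[1,-42,0],"spin":0},
  {"slide":[1,-42,0],"spin":0},
  {"slide":[0,-42,0],"spin":0},
  {"slide":[0,0,0],"spin":0},
  {"slide":[0,0,30],"spin":0},
  {"slide":[0,0,35],"spin":0},
  {"slide":[0,0,35],"spin":0},
  {"slide":[0,0,24],"spin":0},
  {"slide":[0,0,10],"spin":0},
  {"slide":[0,0,0],"spin":0},
])

```text
time_s: 4.2
tcp_pos: [0.5469, 0.1637, 0.0791]
eef_rot: [0.0, 0.999, -0.035, -0.001]
force: [0.7, -0.0, 0.3]
opening: 0.003
finger_force: 0.0
```

play_rows([
  {"slide":[0,10,0],"spin":0},
  {"slide":[0,10,0],"spin":0},
  {"slide":[0,6,0],"spin":0},
  {"slide":[0,6,0],"spin":0},
  {"slide":[0,6,0],"spin":0},
  {"slide":[0,6,0],"spin":0},
  {"slide":[0,6,0],"spin":0},
  {"slide":[0,6,0],"spin":0},
  {"slide":[0,6,0],"spin":0},
  {"slide":[0,6,0],"spin":0},
  {"slide":[0,0,0],"spin":0},
])

```text
time_s: 5.3
tcp_pos: [0.5428, 0.0957, 0.0801]
eef_rot: [0.0, 0.999, -0.035, 0.0]
force: [0.5, 0.4, 0.8]
opening: 0.01
finger_force: 0.2
```

Run:
```python
from h import *
REG['box']=(.535,.02)
for n in('top','side'):
    im,d=viewer.snapshot(n);print(n,boxes(im,d,viewer.camera_params(n),REG,(.095,.108)))
    for t in('box',): print(t,[(round(r['conf'],2),np.round(r['xyz'],3).tolist()) for r in nets.landmark_of(n,t)])
cv2.imwrite('pics/s1.png',im)
```

```text
top {'box': (523, -15, 100, 100, -87.5, 0.1033), 'ra': (694, 159, 172, 112, -3.9, 0.1033), 'rb': (669, -194, 173, 111, -4.0, 0.1027)}
box [(0.93, [0.226, 0.372, -0.002]), (0.79, [0.52, 0.004, 0.057]), (0.66, [0.258, -0.432, 0.005])]
side {'box': (518, 18, 98, 177, 4.9, 0.1027), 'ra': (694, 159, 166, 114, -3.2, 0.1022), 'rb': (671, -193, 169, 116, -4.3, 0.1025)}
box [(0.86, [0.523, 0.004, 0.054]), (0.76, [0.228, 0.369, -0.001])]
```

View pics/s1.png

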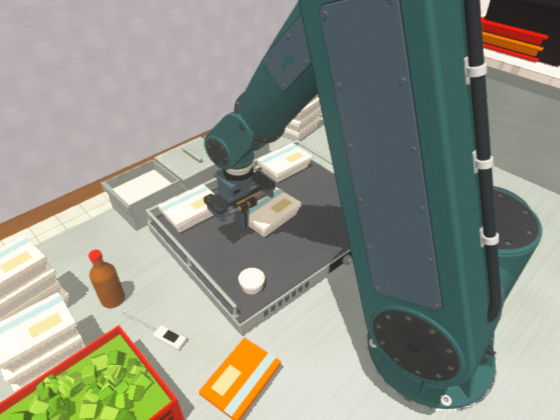

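play_rows([
  {"slide":[0,5,0],"spin":0},
  {"slide":[0,5,0],"spin":0},
  {"slide":[0,0,0],"spin":0},
  {"slide":[0,-10,0],"spin":0},
  {"slide":[0,-20,0],"spin":0},
  {"slide":[0,0,-45],"spin":0},
  {"slide":[0,0,-45],"spin":0},
  {"slide":[0,0,-44],"spin":0},
  {"slide":[-32,41,0],"spin":0},
  {"slide":[-32,41,0],"spin":0},
  {"slide":[-33,41,0],"spin":0},
  {"slide":[0,0,0],"spin":0},
])

```text
time_s: 6.7
tcp_pos: [0.4397, 0.0034, 0.2135]
eef_rot: [0.0, 0.999, -0.036, -0.001]
force: [0.8, 0.1, -0.0]
opening: 0.008
finger_force: 0.0
```

Run:
```python
from h import *
REG['box']=(.52,-.005)
print(robot.get_obs()['tcp_pos'])
for n in('top','side','wrist'):
    im,d=viewer.snapshot(n)
    try: print(n,boxes(im,d,viewer.camera_params(n),REG if n!='wrist' else {'box':REG['box']},(.095,.108)))
    except Exception as e: print(n,e)
    for t in('box',): print(t,[(round(r['conf'],2),np.round(r['xyz'],3).tolist()) for r in nets.landmark_of(n,t)])
cv2.imwrite('pics/w1.png',im)
```

```text
[0.43968724 0.00335375 0.2135478 ]
top {'box': (548, 2, 42, 148, 0.8, 0.1037), 'ra': (694, 158, 169, 112, -4.0, 0.1034), 'rb': (670, -194, 172, 112, -4.1, 0.1028)}
box [(0.78, [0.226, 0.371, -0.001]), (0.67, [0.26, -0.43, 0.002]), (0.62, [0.522, -0.005, 0.059])]
side {'box': (521, -1, 105, 152, 0.6, 0.1026), 'ra': (694, 160, 168, 114, -2.9, 0.1022), 'rb': (624, -139, 10, 28, 7.0, 0.1025)}
box [(0.77, [0.229, 0.37, -0.006]), (0.75, [0.519, -0.006, 0.054])]
wrist {'box': (521, -1, 100, 151, 1.1, 0.1034)}
box [(0.74, [0.522, -0.003, 0.054])]
```

View pics/w1.png

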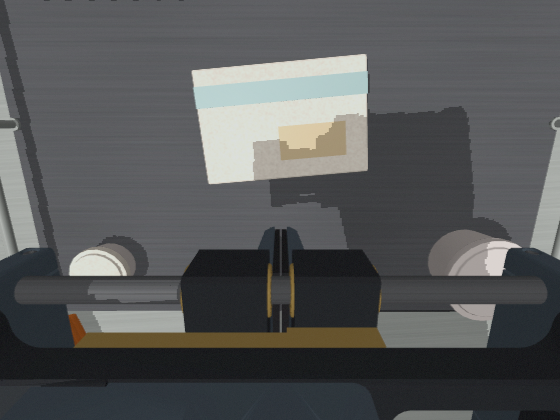

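play_rows([
  {"slide":[-6,3,0],"spin":0},
  {"slide":[0,0,20],"spin":0},
  {"slide":[0,0,20],"spin":0},
  {"slide":[0,0,20],"spin":0},
  {"slide":[0,0,20],"spin":0},
  {"slide":[0,0,20],"spin":0},
  {"slide":[0,0,20],"spin":0},
  {"slide":[0,0,14],"spin":0},
  {"slide":[0,0,0],"spin":0},
], jaw=91)

```text
time_s: 7.9
tcp_pos: [0.4357, 0.003, 0.0784]
eef_rot: [-0.0, 0.999, -0.035, -0.002]
force: [0.1, -0.3, 1.7]
opening: 0.761
finger_force: 0.0
```

play_rows([
  {"slide":[0,0,0],"spin":0},
  {"slide":[0,0,0],"spin":0},
  {"slide":[0,0,0],"spin":0},
  {"slide":[0,0,0],"spin":0},
  {"slide":[5,0,0],"spin":0},
  {"slide":[5,0,0],"spin":0},
  {"slide":[5,0,0],"spin":0},
  {"slide":[5,0,0],"spin":0},
  {"slide":[6,0,0],"spin":0},
  {"slide":[8,0,0],"spin":0},
  {"slide":[8,0,0],"spin":0},
  {"slide":[8,0,0],"spin":0},
])

```text
time_s: 9.1
tcp_pos: [0.4875, -0.0009, 0.0798]
eef_rot: [0.0, 0.999, -0.035, -0.0]
force: [-2.2, 0.7, -0.4]
opening: 0.996
finger_force: 1.1
```

play_rows([
  {"slide":[8,0,0],"spin":0},
  {"slide":[8,0,0],"spin":0},
  {"slide":[8,0,0],"spin":0},
  {"slide":[8,0,0],"spin":0},
  {"slide":[8,0,0],"spin":0},
  {"slide":[8,0,0],"spin":0},
  {"slide":[8,0,0],"spin":0},
  {"slide":[6,0,0],"spin":0},
  {"slide":[4,0,0],"spin":0},
  {"slide":[0,0,0],"spin":0},
])

```text
time_s: 10.1
tcp_pos: [0.5534, -0.0055, 0.0801]
eef_rot: [0.0, 0.999, -0.035, 0.0]
force: [-0.1, 0.8, -0.3]
opening: 1.001
finger_force: 0.0
```

Run:
```python
from h import *
REG['box']=(.645,-.013)
print(robot.get_obs()['tcp_pos'])
for n in('top','side','wrist'):
    im,d=viewer.snapshot(n)
    try: print(n,boxes(im,d,viewer.camera_params(n),REG if n!='wrist' else {'box':REG['box']},(.095,.108)))
    except Exception as e: print(n,e)
    for t in('box','rail'): print(t,[(round(r['conf'],2),np.round(r['xyz'],3).tolist()) for r in nets.landmark_of(n,t)])
cv2.imwrite('pics/w2.png',im)
```

```text
[ 0.55342655 -0.00548087  0.0800674 ]
top {'box': (655, -13, 150, 30, -1.2, 0.1032), 'ra': (694, 158, 169, 112, -3.7, 0.1032), 'rb': (669, -194, 168, 111, -3.9, 0.1025)}
box [(0.91, [0.225, 0.372, 0.0]), (0.88, [0.261, -0.428, 0.004]), (0.37, [0.691, 0.153, 0.056])]
rail [(0.63, [0.357, -0.19, 0.054]), (0.58, [0.738, -0.021, 0.096])]
side {'box': (623, 48, 38, 111, 79.3, 0.1025), 'ra': (695, 159, 171, 114, -4.1, 0.1022), 'rb': (669, -231, 81, 114, 79.9, 0.1027)}
box [(0.88, [0.619, -0.017, 0.057]), (0.76, [0.228, 0.368, -0.001]), (0.46, [0.665, -0.189, 0.057])]
rail [(0.59, [0.739, -0.017, 0.09]), (0.5, [0.667, -0.191, 0.058]), (0.17, [0.624, 0.459, 0.002])]
wrist {'box': (613, -12, 151, 116, -4.0, 0.1036)}
box [(0.78, [0.619, -0.012, 0.056])]
rail []
```

View pics/w2.png

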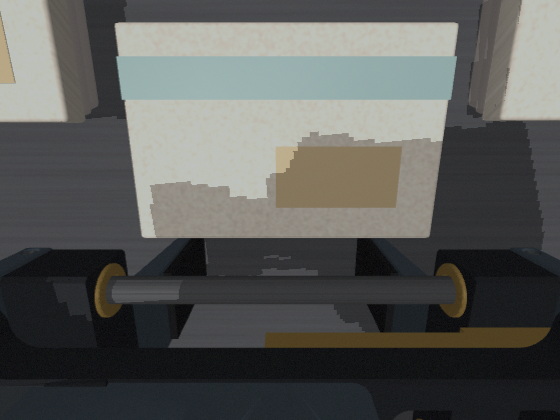

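play_rows([
  {"slide":[5,0,0],"spin":0},
  {"slide":[6,0,0],"spin":0},
  {"slide":[6,0,0],"spin":0},
  {"slide":[6,0,0],"spin":0},
  {"slide":[6,0,0],"spin":0},
  {"slide":[6,0,0],"spin":0},
  {"slide":[6,0,0],"spin":0},
  {"slide":[4,0,0],"spin":0},
  {"slide":[3,0,0],"spin":0},
  {"slide":[2,0,0],"spin":0},
])

```text
time_s: 11.55
tcp_pos: [0.6028, -0.009, 0.0799]
eef_rot: [-0.0, 0.999, -0.035, -0.0]
force: [-1.9, -0.4, -1.2]
opening: 0.998
finger_force: 1.1
```

play_rows([
  {"slide":[2,0,0],"spin":0},
  {"slide":[2,0,0],"spin":0},
])

```text
time_s: 11.75
tcp_pos: [0.6066, -0.0092, 0.0799]
eef_rot: [-0.0, 0.999, -0.035, -0.0]
force: [-2.4, 0.5, -1.3]
opening: 0.998
finger_force: 1.1
```

play_rows([
  {"slide":[1.5,0,0],"spin":0},
  {"slide":[1.5,0,0],"spin":0},
])

```text
time_s: 11.95
tcp_pos: [0.6096, -0.0095, 0.0799]
eef_rot: [0.0, 0.999, -0.035, -0.0]
force: [-1.7, 0.4, -0.7]
opening: 0.996
finger_force: 1.1
```

play_rows([
  {"slide":[1.5,0,0],"spin":0},
  {"slide":[1.5,0,0],"spin":0},
])

```text
time_s: 12.15
tcp_pos: [0.6126, -0.0097, 0.0799]
eef_rot: [-0.0, 0.999, -0.035, -0.0]
force: [-1.9, -0.2, -1.6]
opening: 1.002
finger_force: 1.1
```

play_rows([
  {"slide":[1,0,0],"spin":0},
  {"slide":[1,0,0],"spin":0},
])

```text
time_s: 12.35
tcp_pos: [0.6129, -0.0097, 0.0798]
eef_rot: [-0.0, 0.999, -0.035, -0.002]
force: [-19.9, 0.9, 17.2]
opening: 1.0
finger_force: 10.0
```

The box is on the rail: force jumped to 20 N at x = 0.613, where I predicted contact. Backing off and lifting clear.

play_rows([
  {"slide":[-3,0,0],"spin":0},
  {"slide":[-10,0,0],"spin":0},
  {"slide":[-25,0,0],"spin":0},
  {"slide":[-30,0,0],"spin":0},
  {"slide":[0,0,-40],"spin":0},
  {"slide":[0,0,-45],"spin":0},
  {"slide":[0,0,-45],"spin":0},
  {"slide":[-20,0,0],"spin":0},
  {"slide":[0,0,0],"spin":0},
  {"slide":[0,0,0],"spin":0},
])

```text
time_s: 13.35
tcp_pos: [0.5265, -0.0036, 0.2096]
eef_rot: [-0.0, 0.999, -0.035, 0.0]
force: [0.3, -0.4, 0.4]
opening: 0.996
finger_force: 0.0
```

Run:
```python
from h import *
REG={'box':(.679,-.017),'ra':(.69,.159),'rb':(.666,-.194)}
for n in('top','side','wrist'):
    im,d=viewer.snapshot(n)
    try: print(n,boxes(im,d,viewer.camera_params(n),REG if n!='wrist' else {'box':REG['box']},(.097,.108)))
    except Exception as e: print(n,e)
    for t in('row_a',): print(t,[(round(r['conf'],2),np.round(r['xyz'],3).tolist()) for r in nets.landmark_of(n,t)])
cv2.imwrite('pics/w3.png',im)
```

```text
top {'box': (694, -18, 171, 87, -3.8, 0.1031), 'ra': (693, 157, 168, 111, -4.1, 0.1034), 'rb': (669, -192, 170, 112, -4.2, 0.1027)}
row_a [(0.6, [0.694, 0.158, 0.059]), (0.6, [0.663, -0.194, 0.056])]
side {'box': (683, -9, 157, 110, -3.9, 0.1024), 'ra': (695, 158, 168, 113, -4.0, 0.1022), 'rb': (663, -160, 93, 91, -2.6, 0.1027)}
row_a [(0.87, [0.691, 0.156, 0.054]), (0.77, [0.669, -0.189, 0.056])]
wrist {'box': (663, -15, 150, 68, -4.0, 0.1036)}
row_a [(0.91, [0.666, -0.189, 0.055]), (0.89, [0.69, 0.158, 0.059])]
```

View pics/w3.png

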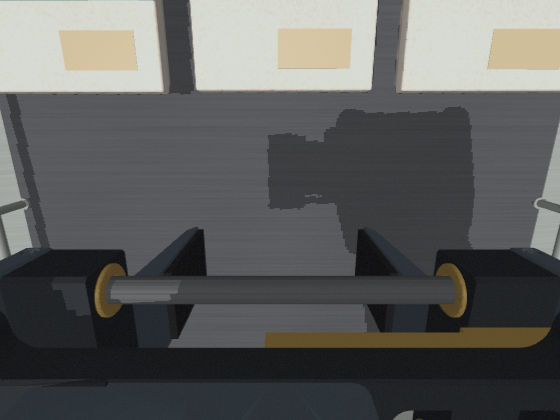

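The wrist view shows the three front edges in line at rows 90–93, square, with even gaps on both sides of the middle box (columns 163–192 and 372–400). The row boxes haven't moved, and nothing is touching the robot.

```bash
python3 -c "
from cell import robot
print(robot.finish_job())"
```

```text
the job is handed in; nothing more can be done
None
```

I pushed the meal box into the empty middle place, square and up against the back rail with the other boxes left in place, and handed the job in; no verdict was returned.

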